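Close the water filter: tighten its cover in crisscross order

TASK

The four wing screws of the countertop water filter are loose. Tighten them clockwise in crisscross order, diagonal partner next, in two rounds: in the first give every screw about a sixth of a turn, in the second tighten every screw until you feel the cover come down hard on its seat and the screw is snug, but do not force it. The cover must go down without tilting much and end up flat, and the other things on the worktop stay where they are.

Things in the scene. Friction and masses are not known exactly. Their poses are not given: they have to be found in the camera images.
- filter: white plastic filter housing fixed to the worktop, 224 x 184 mm, rim 74.5 mm high. Origin: centre of its underside; x and y along its long and short sides, z up. The hard seat for the cover is inside and out of sight, level
- cover: loose ribbed steel plate 190 x 150 x 5 mm lying inside the rim (1.5 mm play) on four soft rubber bushes. Origin: centre of its underside, at first 71.4 mm above the worktop; z up. It has to go down 4 to 7.4 mm, differently every time, until it lies hard on the seat
- screw0: wing screw at x 72, y 52 mm of the filter's frame: steel head 26 mm across, 5 mm thick; on it an upright black wing 38 mm long, 10 mm thick, 14 to 42 mm above the head's underside. Origin: on its axis at the head's underside, at first 77 to 78 mm over the worktop, 0.7 to 1.5 mm clear of the cover; z up, x along the wing's length. Diagonal partner: screw2
- screw1: like screw0, at x -72, y 52 mm of the filter's frame. Diagonal partner: screw3. Turning any of the screws clockwise seen from above (its yaw decreasing) sinks it 4 mm per radian, wing and all. Each stays where it is left
- screw2: like screw0, at x -72, y -52 mm of the filter's frame. Diagonal partner: screw0. The torque to turn a screw is up to 0.15 N m while the cover only squeezes the bushes, and climbs steeply (0.1 N m for each 0.1 rad or so) once the cover is on its seat: snug is 0.3 N m (20 to 35 N on the cover; 10 N is the least), over 0.5 N m is forced (60 N)
- screw3: like screw0, at x 72, y -52 mm of the filter's frame. Diagonal partner: screw1
- mug: white mug 83 mm wide, 86 mm high, a bystander. Origin: centre of its underside
- salt_shaker: glass salt shaker 44 mm wide, 90 mm high, a bystander. Origin: centre of its underside
- tape: roll of brown tape 92 mm wide, 48 mm high, a bystander. Origin: centre of its underside

How it is judged:
On the way, in this order (a step that is already met when the one before it is completed fails the run):
1. first round, first pair: two diagonal screws are driven in (about a sixth of a turn) while the other two are still up (((z of each of screw0, screw2 in the frame of filter below 0.0749 m and z of each of screw1, screw3 in the frame of filter above 0.0763 m) or (z of each of screw1, screw3 in the frame of filter below 0.0749 m and z of each of screw0, screw2 in the frame of filter above 0.0763 m))), for 0.2 s.
2. first round done: all four screws are driven in that far and none is tight (z of each of screw0, screw1, screw2, screw3 in the frame of filter below 0.0749 m and contact force between each of screw0, screw1, screw2, screw3 and cover below 8 N), for 0.2 s.
3. second round, first pair: two diagonal screws are snug while the other two are not (((contact force between each of screw0, screw2 and cover above 10 N and contact force between each of screw1, screw3 and cover below 8 N) or (contact force between each of screw1, screw3 and cover above 10 N and contact force between each of screw0, screw2 and cover below 8 N))), for 0.2 s.
At the end, for the whole second after the job is handed in: all four screws press on the cover with more than 10 N each, and the cover lies flat (within 0.7 degrees) and still (contact force between each of screw0, screw1, screw2, screw3 and cover above 10 N and angle between cover's own z axis and vertical below 0.012 rad and linear speed of cover below 0.01 m/s); the robot touches nothing.
It fails at once if a screw is overtightened (presses on the cover with more than 60 N) (contact force between any of screw0, screw1, screw2, screw3 and cover above 60 N).
It fails at once if the cover tilts by more than 2 degrees (angle between cover's own z axis and vertical above 0.035 rad).
It fails at once if a bystander is moved by more than 20 mm (distance of any of mug, salt_shaker, tape from where it was at the start of the episode above 0.02 m).
It also fails if it takes over 72 s, if anything falls off the work surface, if the arm or the gripper's body presses on something with over 40 N, if the wrist force passes 120 N, or if a joint passes its speed limit or range.

ROBOT

A 6-joint arm with a two-finger parallel gripper is mounted at the origin on a cart in front of the work surface, level with it; the furniture and walls round the work are solid. World frame = base frame: x ahead of the robot, y to its left, z up, the work surface at z = 0. Lengths are in m, angles in rad, forces in N, time in s.
With the tool pointing down it reaches from about 0.375 to 0.9 m from the base axis. Payload 3.1 kg.
Tool frame: the origin (TCP) lies on the centre line of the jaws, within the pads' length; the fingertips stand 19 mm ahead of it and the grasp point (between the pads) is the TCP; z points along the fingers, y is the line along which they close (so a half turn about z gives the same grasp; the last joint's range is limited). The gripper opens to 85 mm and grips with 20 to 120 N. Pads are 22 mm wide; open, the fingers measure 114 mm over their backs; the gripper's body (76 mm by 85 mm) begins 54 mm behind the grasp point. The pads swing forward as they close: fully open they stand 13 mm farther back than shut.
Start: joints at [1.133, 0.527, 1.433, -0, 1.181, -0.178], TCP at [0.161, 0.604, 0.25] pointing down, gripper open.
Joint ranges: [-3.08, 3.08], [-0.75, 2.2], [0.22, 2.44], [-1.43, 4.57], [0, 2.65], [-2.85, 2.85]. Speed limits (rad/s): [2.79, 2.79, 3.14, 3.14, 3.14, 3.14].

INTERFACE

Orientations are given as a unit quaternion [x, y, z, w].
In Python, from station import manip gives the robot as it stands.
- The arm moves only by the tool servo_tool, never from a script. Its argument "rows" is a list that holds one entry, the list of rows, each a list of 7 numbers: the turn, a rotation vector about the tool's x, y, z in degrees, then the shift along the tool's x, y, z in m, then the gripper command: -1 is shut, 1 is fully open, values between are in proportion. In form: [[[wx, wy, wz, tx, ty, tz, jaw], ...]]. A call has 1 to 8 rows; each row shifts and turns the commanded pose from where the row before left it, along the tool's axes as they then stand; what a row does not reach is not made up. A row lasts 1/12 s, in which the tool goes at most 41.7 mm and 7.16 degrees, less where a joint would pass 70% of its speed; a pose out of reach is approached as far as the arm can. A call is refused whole if a number of a shift passes 0.0417 or a number of a turn 7.16, either way. A call with a gripper value outside its range is refused whole. The fingers move at their own pace and stop on an object; "squeeze" is the grip in N (left out, the last holds). Time passes only in rows, so rows that do not move let the fingers close. It gives the time, the measured TCP pose, the force, the opening and the grip force at its end, in the units of the state.
- manip.sense(): the state, without advancing time (a new reading comes with each control period).
- manip.snapshot(name): name is "scene" or "side" or "wrist"; returns the picture (480x640x3 uint8, blue, green, red); there is no depth.
- manip.camera_info(name): a dict with "K" (3x3 intrinsics, pixels), "k1" (the pictures are not rectified: a ray, as slopes to the right and down, at radius r is drawn at 1 + k1 r^2 times it, then the intrinsics apply), "camera_from_world" (4x4, takes a point from world to camera coordinates). Camera axes: x right, y down, z forward; pixel columns grow to the right and rows downward; lengths in m; the calibration is good to about 2 mm. A picture is of the moment at which its call begins: read the wrist's pose just before it. camera_info takes no time and is no camera call; for the wrist camera it gives the pose at the moment of the call.
- manip.sign_off(): hands the job in; it is judged then, once.
The state is a dict: "t": time; "q": joint angles; "qd": joint speeds; "tau": joint torques, N m; "tcp_pos": TCP position; "tool_rot": TCP orientation; "force": force on the tool from outside, world axes, zero at the start; "ft_torque": the same for the moment, N m; "finger_gap": opening from 0.0 (shut) to 1.0 (fully open); "gripper_force": force on a finger pad.
Only numpy, scipy, OpenCV 4.12 (cv2) and the standard library are available. Lean on these libraries where they do the work, as an engineer would, in place of code of your own. Each camera call takes 0.05 s, during which the arm holds its last target. There are 200 camera calls.

## Working session

There is one attempt and no reset: what is moved stays moved. The work goes in short steps, Python scripts to look and compute and a tool call to move; the robot and the scene stay as the last step left them, time stands still between calls to the robot, and variables do not carry over. Pictures are saved under pics/ and viewed, at most 10 in all, crops included, and the job is handed in when it is done.

Besides the shell and the picture viewer there is one more tool, called after ">>>" as name(argument=value, ...) on one line, values as JSON. servo_tool: Moves the arm, as the interface text tells. Its arguments: {"type":"object","properties":{"rows":{"type":"array","items":{"type":"array","items":{"type":"array","items":{"type":"number"}}}},"squeeze":{"type":"number"}},"required":["rows"]}

```bash
mkdir -p pics; python3 - <<'E'
from station import manip
import cv2
s=manip.sense(); print(s)
for n in("scene","side"):
    cv2.imwrite(f"pics/{n}0.png",manip.snapshot(n)); c=manip.camera_info(n); print(n,c)
E
```

```text
{'t': 0.0, 'q': array([ 1.13249844e+00,  5.28446474e-01,  1.43392091e+00, -1.69489303e-05,
        1.18136774e+00, -1.78509229e-01]), 'qd': array([-1.39432821e-03,  1.81251187e-03,  4.71256430e-04,  5.39343652e-04,
       -5.51838994e-04,  2.11724770e-06]), 'tau': array([ 7.06136434e-04, -4.42348552e+01, -1.78029513e+01, -1.44433234e-04,
        8.16642714e-03, -8.45689129e-06]), 'tcp_pos': array([0.16023723, 0.60340998, 0.24933974]), 'tool_rot': array([ 1.29526088e-01,  9.91575436e-01, -1.02307275e-03, -3.17693856e-04]), 'force': array([0.71210116, 0.34143693, 0.06425474]), 'ft_torque': array([-0.05263544, -0.01163198, -0.02287212]), 'gripper_force': 0.0, 'finger_gap': 0.9982706991249921}
scene {'K': array([[491.68160924,   0.        , 323.66648913],
       [  0.        , 491.68160924, 242.37861621],
       [  0.        ,   0.        ,   1.        ]]), 'k1': -0.0038224055232136006, 'camera_from_world': array([[ 0.67014026, -0.74215979, -0.01053016, -0.11400536],
       [-0.54381833, -0.4812917 , -0.68747358,  0.45983558],
       [ 0.50514717,  0.46643022, -0.72613304,  0.54001023],
       [ 0.        ,  0.        ,  0.        ,  1.        ]])}
side {'K': array([[460.89276705,   0.        , 316.78792734],
       [  0.        , 460.89276705, 237.01836659],
       [  0.        ,   0.        ,   1.        ]]), 'k1': -0.0434476431102093, 'camera_from_world': array([[ 0.92106779, -0.38932124, -0.00794393, -0.32403714],
       [-0.22423484, -0.5136022 , -0.82820983,  0.31121067],
       [ 0.31835966,  0.7646187 , -0.56036182,  0.54516539],
       [ 0.        ,  0.        ,  0.        ,  1.        ]])}
```

View pics/scene0.png

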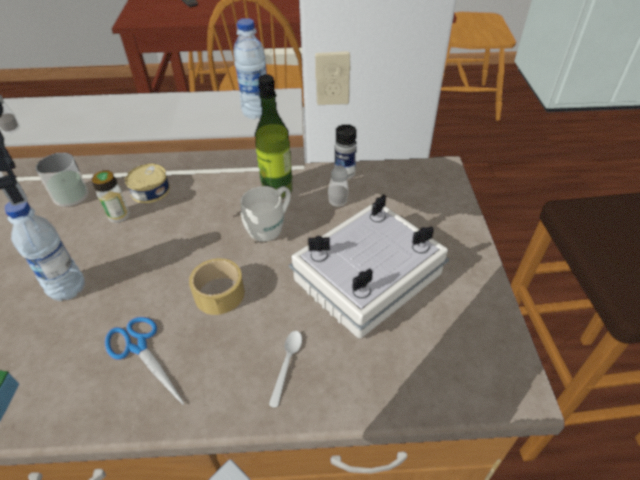

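View pics/side0.png

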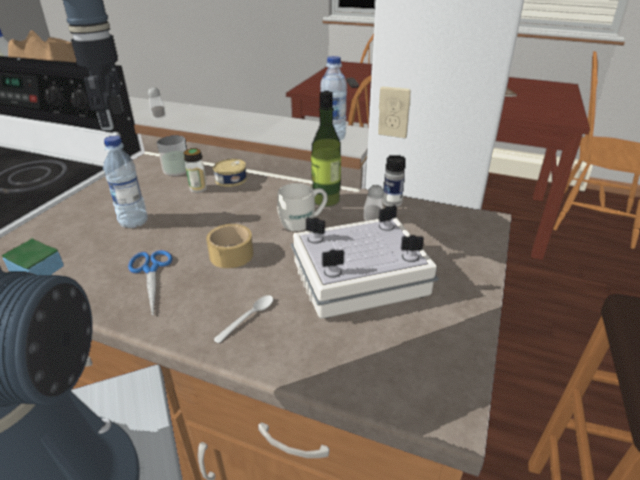

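The scene image shows the four wings at about (319,245), (378,207), (423,236) and (362,281). In the side image they are at (316,227), (388,215), (413,243) and (333,260). The mug, salt shaker and tape are to the left of and behind the filter.

```bash
cat > h.py <<'E'
from station import manip
import cv2, numpy as np
from scipy.optimize import least_squares
from scipy.spatial.transform import Rotation as R
def proj(P,c):
    p=np.c_[P,np.ones(len(P))]@c["camera_from_world"].T
    u=p[:,:2]/p[:,2:3]; u=u*(1+c["k1"]*(u**2).sum(1,keepdims=True))
    return u@c["K"][:2,:2].T+c["K"][:2,2]
S=np.array([[72,52],[-72,52],[-72,-52],[72,-52]])/1e3
def world(x,y,a,z=.105):
    r=np.array([[np.cos(a),-np.sin(a)],[np.sin(a),np.cos(a)]])
    return np.c_[S@r.T+[x,y],np.full(4,z)]
E
python3 - <<'E'
from h import *
a=np.array([[319,245],[378,207],[423,236],[362,281]]);b=np.array([[316,227],[388,215],[413,243],[333,260]])
ci,cs=manip.camera_info("scene"),manip.camera_info("side")
f=lambda p:np.r_[proj(p.reshape(4,3),ci)-a,proj(p.reshape(4,3),cs)-b].ravel()
r=least_squares(f,np.tile([.5,.3,.1],4)); P=r.x.reshape(4,3); print(P.round(4), r.cost)
# scaled order tests
for o in range(2):
  for a0 in(-1,0,1):
    g=lambda q:(world(*q[:3])-np.roll(P,o,0)[::-1]).ravel()
    q=least_squares(g,[*P.mean(0)[:2],a0]);print(o,q.x,q.cost)
E
```

```text
[[0.468  0.2779 0.0985]
 [0.6111 0.262  0.0977]
 [0.5989 0.1561 0.1032]
 [0.4554 0.1741 0.098 ]] 1.0931333962287717
0 [ 0.53332694  0.21751441 -3.25914377] 7.536672129770406e-05
0 [0.53332694 0.21751441 3.02404156] 7.536672129770567e-05
0 [0.53332694 0.21751441 3.02404154] 7.536672129770507e-05
1 [ 0.53332694  0.21751441 -1.68848754] 0.0016240137321752862
1 [ 0.53332694  0.21751441 -1.68848678] 0.0016240137321898453
1 [ 0.53332694  0.21751441 -1.68848762] 0.0016240137321747122
```

```bash
python3 - <<'E'
from h import *
ci=manip.camera_info("scene")
for n,u in dict(bottle=(62,295),wine=(276,190),mug=(265,235),tape=(217,305),shaker=(340,203),pillar_l=(306,158),pillar_r=(435,160)).items():
    r=least_squares(lambda p:(proj(np.array([[*p,0]]),ci)-u).ravel(),[.5,.3]);print(n,r.x.round(3))
s=manip.sense();Rt=R.from_quat(s["tool_rot"]).as_matrix();print(Rt.round(3))
w=manip.camera_info("wrist");T=np.eye(4);T[:3,:3]=Rt;T[:3,3]=s["tcp_pos"];print((w["camera_from_world"]@T).round(4));print(w["K"],w["k1"])
d=np.array([.533,.2175,.36])-s["tcp_pos"];print(Rt.T@d)
E
```

```text
bottle [0.134 0.606]
wine [0.594 0.524]
mug [0.482 0.441]
tape [0.307 0.378]
shaker [0.655 0.391]
pillar_l [0.722 0.555]
pillar_r [0.916 0.322]
[[-0.966  0.257 -0.001]
 [ 0.257  0.966 -0.002]
 [ 0.    -0.002 -1.   ]]
[[ 5.000e-04  1.000e+00 -0.000e+00 -9.000e-04]
 [-9.626e-01  4.000e-04 -2.710e-01  3.270e-02]
 [-2.710e-01  2.000e-04  9.626e-01  1.384e-01]
 [ 0.000e+00  0.000e+00  0.000e+00  1.000e+00]]
[[384.11099091   0.         320.34689834]
 [  0.         384.11099091 238.50376667]
 [  0.           0.           1.        ]] -0.027223423706296112
[-0.45933995 -0.27748734 -0.11019906]
```

>>> servo_tool(rows=[[[0,0,0,-0.03,-0.02,-0.02,1],[0,0,0,-0.038,-0.023,-0.01,1],[0,0,0,-0.038,-0.023,0,1],[0,0,0,-0.038,-0.023,0,1],[0,0,0,-0.038,-0.023,0,1],[0,0,0,-0.038,-0.023,0,1],[0,0,0,-0.038,-0.023,0,1],[0,0,0,-0.038,-0.023,0,0.5]]])

```text
t: 0.77
tcp_pos: [0.3868, 0.3659, 0.2792]
tool_rot: [0.129, 0.992, -0.0, -0.0]
force: [0.2, 0.4, -0.2]
finger_gap: 0.882
gripper_force: 0.0
```

>>> servo_tool(rows=[[[0,0,0,-0.038,-0.023,0,0.3],[0,0,0,-0.038,-0.023,0,0.2],[0,0,0,-0.038,-0.023,0,0],[0,0,0,-0.038,-0.023,0,0],[0,0,0,0,0,0,0],[0,0,0,0,0,0,0]]])

```text
t: 1.27
tcp_pos: [0.5031, 0.2456, 0.2789]
tool_rot: [0.132, 0.991, -0.0, -0.0]
force: [-0.4, -0.2, 0.4]
finger_gap: 0.498
gripper_force: 0.0
```

```bash
python3 - <<'E'
from h import *
import pickle
s=manip.sense();w=manip.camera_info("wrist");im=manip.snapshot("wrist");print(s["tcp_pos"],s["tool_rot"],s["finger_gap"],s["t"],s["q"])
cv2.imwrite("pics/w1.png",im);pickle.dump(w,open("w1.pkl","wb"));cv2.imwrite("pics/w1v.png",cv2.resize(im,(800,600)))
print(proj(world(.533,.2175,-.118),w).round(0))
E
```

```text
[0.50309658 0.24561095 0.27890557] [ 1.31879913e-01  9.91265625e-01 -9.84544930e-05 -3.73368298e-04] 0.4978842136762468 1.2667 [ 2.54521308e-01  4.06695435e-01  1.56411643e+00  1.07794937e-04
  1.17154664e+00 -1.05178650e+00]
[[368. 333.]
 [347. 166.]
 [215. 186.]
 [251. 348.]]
```

View pics/w1v.png

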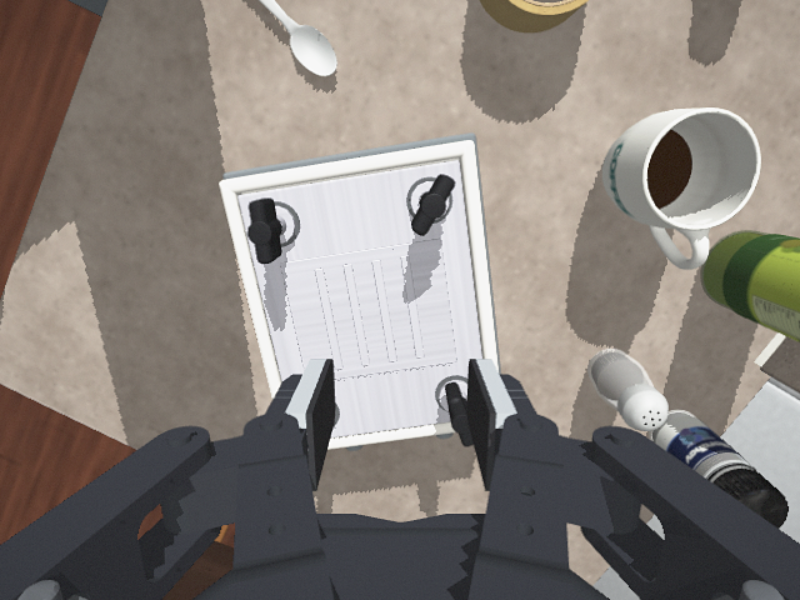

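The wrist view (800x600) shows the filter. screw1 is at (433,205), screw2 at (266,230) and screw0 at (457,410); screw3 is hidden behind the left finger. I'll shift the tool so all four are visible.

>>> servo_tool(rows=[[[0,0,0,-0.035,-0.005,0,0],[0,0,0,-0.035,-0.005,0,0],[0,0,0,0,0,0,0],[0,0,0,0,0,0,0]]])

```text
t: 1.65
tcp_pos: [0.5667, 0.2207, 0.2789]
tool_rot: [0.129, 0.992, 0.0, -0.001]
force: [-0.7, -0.3, 0.6]
finger_gap: 0.496
gripper_force: 0.0
```

```bash
python3 - <<'E'
from h import *
import pickle
s=manip.sense();w=manip.camera_info("wrist");im=manip.snapshot("wrist");print(s["tcp_pos"],s["tool_rot"],s["finger_gap"],s["t"],s["q"])
cv2.imwrite("pics/w2.png",im);pickle.dump(w,open("w2.pkl","wb"));cv2.imwrite("pics/w2v.png",cv2.resize(im[0:300,140:540],(800,600),interpolation=cv2.INTER_CUBIC))
E
```

```text
[0.56668312 0.22066637 0.27893519] [ 1.29434442e-01  9.91587838e-01  5.92245556e-05 -5.30443827e-04] 0.4956626181009095 1.65 [ 1.87573633e-01  4.74538060e-01  1.44351721e+00  4.71600618e-04
  1.22450836e+00 -1.12378573e+00]
```

View pics/w2v.png

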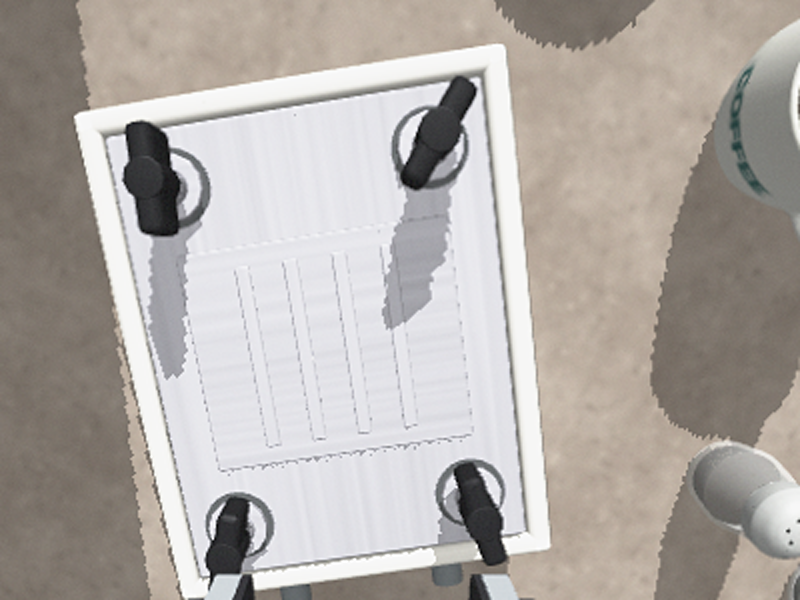

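The crop shows all four wings. screw2 is at (150,180), screw1 at (440,132), screw3 at (230,535) and screw0 at (478,510). The outer rim corners are at (77,117), (505,45) and (551,549). Next I'll fit the housing pose and the wing yaws by matching silhouettes.

```bash
python3 - <<'E'
from h import *
import pickle
w=pickle.load(open("w2.pkl","rb"));im=cv2.imread("pics/w2.png")
C=np.array([[77,117],[505,45],[551,549]])/2+[140,0]
L=np.array([[-112,-92],[-112,92],[112,92]])/1e3
def tw(l,q,z):
    r=np.array([[np.cos(q[2]),-np.sin(q[2])],[np.sin(q[2]),np.cos(q[2])]]);return np.c_[l@r.T+q[:2],np.full(len(l),z)]
f=lambda q:(proj(tw(L,q,.0745),w)-C).ravel()
r=least_squares(f,[.533,.2175,-.118]);q=r.x;print(q.round(4),r.fun.round(1))
m=(im.max(2)<70).astype(np.uint8);m[283:]=0
c=world(*q)[:,:2]
def sil(x,y,a,z):
    e=np.array([[sx*.019,sy*.005] for sx in(-1,1) for sy in(-1,1)])
    P=np.vstack([tw(e,(x,y,a),z+.014),tw(e,(x,y,a),z+.042)])
    h=cv2.convexHull(proj(P,w).astype(np.float32))
    o=np.zeros((1920,2560),np.uint8);cv2.fillPoly(o,[np.round(h*4).astype(int)],1);o=cv2.resize(o,(640,480),interpolation=cv2.INTER_AREA);o[283:]=0;return o
out=im.copy()
for i in range(4):
    p=proj(np.array([[*c[i],.105]]),w)[0];mm=m.copy();k=np.zeros_like(m);cv2.circle(k,tuple(np.round(p).astype(int)),40,1,-1);mm*=k
    def cost(v):
        o=sil(c[i,0]+v[0],c[i,1]+v[1],v[2],.0775);return 1-(o&mm).sum()/(o|mm).sum()
    b=min((cost((0,0,a)),a) for a in np.radians(np.arange(-90,90,3)))
    from scipy.optimize import minimize
    s=minimize(cost,[0,0,b[1]],method="Nelder-Mead",options=dict(initial_simplex=[[0,0,b[1]],[.003,0,b[1]],[0,.003,b[1]],[0,0,b[1]+.1]]))
    print(i,c[i].round(4),"IoU",1-b[0],"fit",s.x[:2].round(4),np.degrees(s.x[2]).round(1),1-s.fun)
    o=sil(*(c[i]+s.x[:2]),s.x[2],.0775);cs,_=cv2.findContours(o,0,2);cv2.drawContours(out,cs,-1,(0,0,255),1)
cv2.imwrite("pics/w2o.png",cv2.resize(out[0:300,140:540],(800,600)))
E
```

```text
[ 0.5352  0.2154 -0.1114] [-11.5  -1.9   6.1  -4.2   6.1  10.8]
0 [0.6125 0.2591] IoU 0.7089820359281437 fit [-0.0027  0.0013] 4.9 0.8381795195954488
1 [0.4694 0.2751] IoU 0.5901639344262295 fit [-0.0051  0.002 ] -43.4 0.8035363457760314
2 [0.4578 0.1717] IoU 0.6986394557823129 fit [-0.004   0.0014] -7.2 0.8241279069767442
3 [0.6009 0.1557] IoU 0.7873462214411248 fit [-0.0021  0.0012] -23.7 0.8327464788732394
```

View pics/w2o.png

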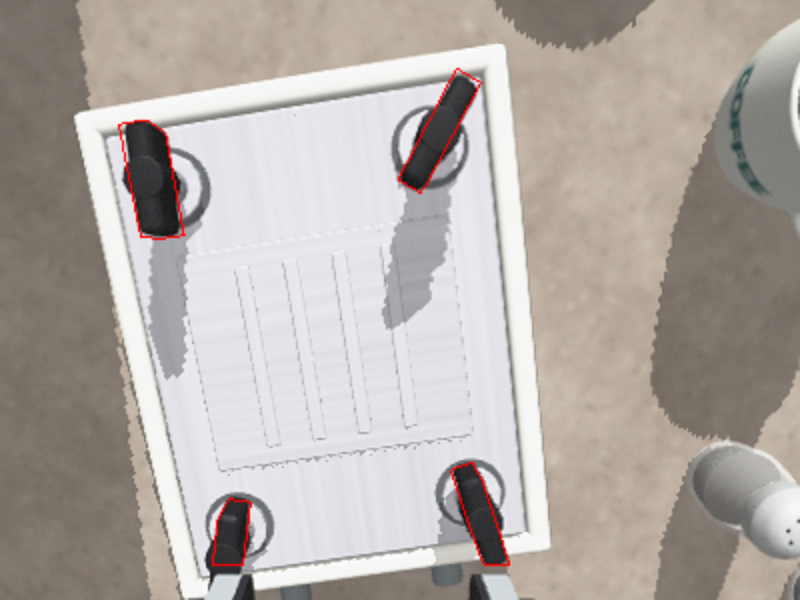

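```bash
cat > plan.py <<'E'
import sys
from h import *
X={0:(.6096,.2604,4.9),1:(.4666,.2768,-43.4),2:(.4548,.1734,-7.2),3:(.5978,.157,-23.7)}
i=int(sys.argv[1]);z=float(sys.argv[2]);extra=float(sys.argv[3]) if len(sys.argv)>3 else 0
s=manip.sense();M=R.from_quat(s["tool_rot"]).as_matrix()
yaw=np.degrees(np.arctan2(M[1,0],M[0,0]));x,y,a=X[i];a+=180-extra
print("t",s["t"],"tcp",s["tcp_pos"].round(4),"yaw",yaw.round(2),"tilt",np.degrees(M[:2,2]).round(2),"F",s["force"].round(1),"T",s["ft_torque"].round(3),"q6",s["q"][5].round(2))
print("shift",(M.T@(np.array([x,y,z])-s["tcp_pos"])).round(4),"turn z",round(-((a-yaw+180)%360-180),1))
E
python3 plan.py 0 .1105
```

```text
t 1.7 tcp [0.5653 0.2211 0.2788] yaw 165.18 tilt [-0.14  0.01] F [-0.5 -0.1 -0.7] T [ 0.046 -0.012  0.002] q6 -1.12
shift [-0.0331  0.0494  0.1682] turn z -19.7
```

>>> servo_tool(rows=[[[0,0,0,-0.0166,0.0247,0.02,0],[0,0,0,-0.0165,0.0247,0.03,0],[0,0,-7,0,0,0.035,0],[0,0,-7,0,0,0.035,0],[0,0,-5.7,0,0,0.025,0],[0,0,0,0,0,0.013,0],[0,0,0,0,0,0,0],[0,0,0,0,0,0,0]]])

```text
t: 2.37
tcp_pos: [0.6102, 0.2599, 0.1221]
tool_rot: [-0.042, 0.999, -0.0, -0.0]
force: [-0.1, -0.3, -0.2]
finger_gap: 0.501
gripper_force: 0.0
```

```bash
python3 plan.py 0 .1105; python3 - <<'E'
from h import *
im=manip.snapshot("wrist");cv2.imwrite("pics/w3.png",cv2.resize(im[160:460,120:520],(800,600)))
E
```

```text
t 2.3667 tcp [0.6102 0.2599 0.1221] yaw -175.23 tilt [-0.05 -0.  ] F [-0.1 -0.3 -0.2] T [-0.013 -0.068  0.019] q6 -1.42
shift [0.0006 0.0005 0.0116] turn z -0.1
```

View pics/w3.png

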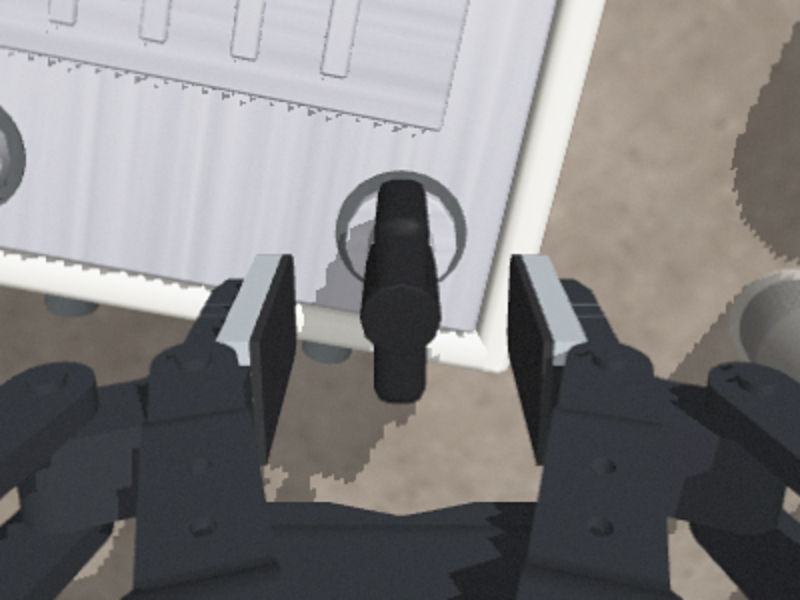

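The pads (295 and 510) straddle the wing, which is centred at x=400 and well aligned. Next I'll go down and grip.

>>> servo_tool(rows=[[[0,0,0,0.0003,0.0003,0.012,0],[0,0,0,0,0,0,-1],[0,0,0,0,0,0,-1],[0,0,0,0,0,0,-1],[0,0,0,0,0,0,-1],[0,0,0,0,0,0,-1]]], squeeze=60)

```text
t: 2.92
tcp_pos: [0.6106, 0.2597, 0.1112]
tool_rot: [-0.042, 0.999, 0.0, -0.0]
force: [-2.3, 1.7, 5.4]
finger_gap: 0.104
gripper_force: 108.6
```

```bash
python3 plan.py 0 .1105; python3 -c "
from h import *
s=manip.sense();print(s['finger_gap'],s['gripper_force'])"
```

```text
t 2.9167 tcp [0.6106 0.2597 0.1112] yaw -175.24 tilt [-0.    0.05] F [-2.3  1.7  5.4] T [ 0.168  0.528 -0.137] q6 -1.42
shift [0.001  0.0008 0.0007] turn z -0.1
0.10363966522119532 108.64989667010377
```

>>> servo_tool(rows=[[[0,0,7.1,0,0,0.0005,-1],[0,0,7.1,0,0,0.0005,-1],[0,0,7.1,0,0,0.0005,-1],[0,0,7.1,0,0,0.0005,-1],[0,0,7.1,0,0,0.0005,-1],[0,0,7.1,0,0,0.0005,-1],[0,0,7.1,0,0,0.0005,-1],[0,0,7.1,0,0,0.0005,-1]]])

```text
t: 3.58
tcp_pos: [0.6097, 0.2575, 0.1072]
tool_rot: [0.44, 0.898, -0.002, -0.001]
force: [-4.5, -4.3, 8.9]
finger_gap: 0.104
gripper_force: 109.4
```

>>> servo_tool(rows=[[[0,0,0,0,0,0,-1],[0,0,0,0,0,0,-1]]])

```text
t: 3.75
tcp_pos: [0.6097, 0.2576, 0.1072]
tool_rot: [0.438, 0.899, -0.002, -0.001]
force: [-4.6, -4.1, 8.0]
finger_gap: 0.1
gripper_force: 109.3
```

```bash
python3 plan.py 0 .1105; python3 -c "
from h import *
s=manip.sense();print(s['finger_gap'],s['gripper_force'])"
```

```text
t 3.75 tcp [0.6097 0.2576 0.1072] yaw 127.99 tilt [-0.17 -0.17] F [-4.6 -4.1  8. ] T [-0.583  0.895 -0.199] q6 -0.43
shift [ 0.0023  0.0017 -0.0033] turn z -56.9
0.10042552138512717 109.32127103529638
```

>>> servo_tool(rows=[[[0,0,0,0,0,0,0],[0,0,0,0,0,0,0],[0,0,0,0,0,0,0],[0,0,0,0,0,-0.03,0],[0,0,-5,0,0,-0.02,0],[0,0,0,0,0,0,0]]])

```text
t: 4.25
tcp_pos: [0.6134, 0.2598, 0.1598]
tool_rot: [0.397, 0.918, 0.002, 0.003]
force: [0.3, 0.4, 0.3]
finger_gap: 0.496
gripper_force: 0.0
```

```bash
python3 plan.py 2 .1105; python3 -c "
from h import *
s=manip.sense();print(s['finger_gap'],s['gripper_force'])"
```

```text
t 4.25 tcp [0.6134 0.2598 0.1598] yaw 133.16 tilt [0.44 0.08] F [0.3 0.4 0.3] T [ 0.014 -0.005  0.037] q6 -0.52
shift [ 0.0457 -0.1751  0.048 ] turn z -39.6
0.49617519506922836 0.0
```

```bash
cat >> plan.py <<'E'
D=R.from_euler("z",a,degrees=True)*R.from_quat([1,0,0,0])  # tool x at yaw a, z down
v=np.degrees((R.from_matrix(M).inv()*R.from_euler("z",yaw,degrees=True)*R.from_quat([1,0,0,0])).as_rotvec())
print("level first",v.round(2))
E
python3 plan.py 2 .1105
```

```text
t 4.25 tcp [0.6134 0.2598 0.1598] yaw 133.16 tilt [0.44 0.08] F [0.3 0.4 0.3] T [ 0.014 -0.005  0.037] q6 -0.52
shift [ 0.0457 -0.1751  0.048 ] turn z -39.6
level first [0.38 0.24 0.  ]
```

>>> servo_tool(rows=[[[0,0,0,0.009,-0.035,0,0],[0,0,0,0.009,-0.035,0,0],[0,0,0,0.009,-0.035,0,0],[0,0,0,0.009,-0.035,0,0],[0,0,-7,0.0097,-0.035,0,0],[0,0,-7,0,0,0,0],[0,0,-7,0,0,0,0],[0,0,-7,0,0,0,0]]])

```text
t: 4.92
tcp_pos: [0.4504, 0.1727, 0.1553]
tool_rot: [0.163, 0.987, -0.0, -0.001]
force: [-0.0, -0.8, -0.2]
finger_gap: 0.501
gripper_force: 0.0
```

```bash
python3 plan.py 2 .1105
```

```text
t 4.9167 tcp [0.4504 0.1727 0.1553] yaw 161.28 tilt [-0.09 -0.03] F [-0.  -0.8 -0.2] T [-0.004 -0.03   0.032] q6 -1.11
shift [-0.004   0.0021  0.0448] turn z -11.5
level first [-0.06 -0.08  0.  ]
```

>>> servo_tool(rows=[[[0,0,0,-0.004,0.002,0.01,0],[0,0,-5.5,0,0,0.015,0],[0,0,-6,0,0,0.015,0],[0,0,0,0,0,0.0048,0],[0,0,0,0,0,0,0]]])

```text
t: 5.33
tcp_pos: [0.4551, 0.1737, 0.1091]
tool_rot: [0.068, 0.998, -0.0, -0.002]
force: [-0.3, 0.6, 0.8]
finger_gap: 0.497
gripper_force: 0.0
```

```bash
python3 plan.py 2 .1105; python3 - <<'E'
from h import *
im=manip.snapshot("wrist");cv2.imwrite("pics/w4.png",cv2.resize(im[160:460,120:520],(800,600)))
E
```

```text
t 5.3333 tcp [0.4551 0.1737 0.1091] yaw 172.23 tilt [-0.24 -0.04] F [-0.3  0.6  0.8] T [-0.007  0.06   0.001] q6 -1.3
shift [ 0.0002 -0.0003 -0.0014] turn z -0.6
level first [-0.07 -0.23  0.  ]
```

View pics/w4.png

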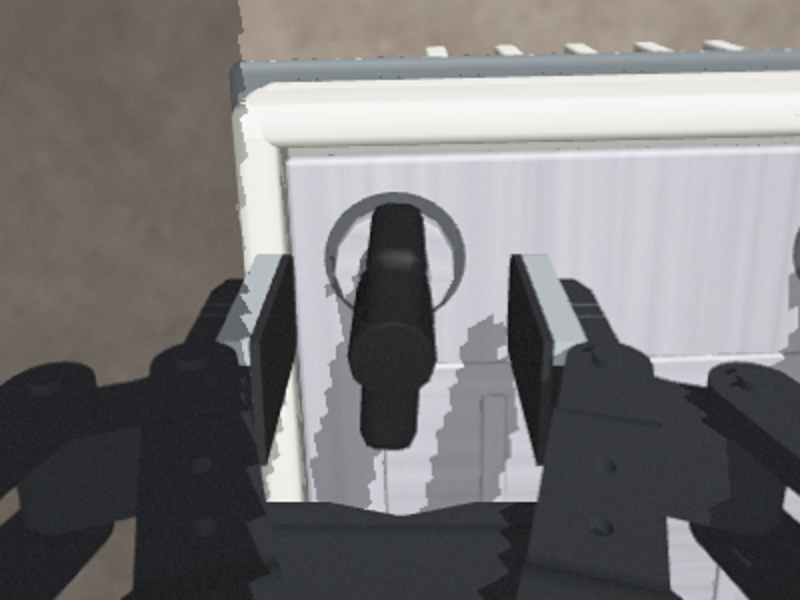

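The pads straddle screw2's wing. It sits about 1.5 mm to the left (x≈393 against 402) and is rotated about +2°, so I'll correct, grip and turn.

>>> servo_tool(rows=[[[0,0.2,2,0,-0.0013,-0.001,0],[0,0,0,0,0,0,-1],[0,0,0,0,0,0,-1],[0,0,0,0,0,0,-1],[0,0,0,0,0,0,-1],[0,0,0,0,0,0,-1]]])

```text
t: 5.88
tcp_pos: [0.4563, 0.1721, 0.1127]
tool_rot: [0.083, 0.997, -0.0, -0.001]
force: [-0.8, -4.0, 6.0]
finger_gap: 0.101
gripper_force: 60.6
```

```bash
python3 plan.py 2 .1105
```

```text
t 5.8833 tcp [0.4563 0.1721 0.1127] yaw 170.5 tilt [-0.14 -0.01] F [-0.8 -4.   6. ] T [-0.775  0.05  -0.113] q6 -1.27
shift [0.0017 0.0011 0.0022] turn z -2.3
level first [-0.03 -0.14  0.  ]
```

>>> servo_tool(rows=[[[0,0,7.1,0,0,0.0005,-1],[0,0,7.1,0,0,0.0005,-1],[0,0,7.1,0,0,0.0005,-1],[0,0,7.1,0,0,0.0005,-1],[0,0,7.1,0,0,0.0005,-1],[0,0,7.1,0,0,0.0005,-1],[0,0,7.1,0,0,0.0005,-1],[0,0,7.1,0,0,0.0005,-1]]])

```text
t: 6.55
tcp_pos: [0.4546, 0.1701, 0.1087]
tool_rot: [0.548, 0.837, -0.004, -0.001]
force: [-3.2, -14.4, 10.0]
finger_gap: 0.107
gripper_force: 61.4
```

```bash
python3 plan.py 2 .1105
```

```text
t 6.55 tcp [0.4546 0.1701 0.1087] yaw 113.6 tilt [-0.36 -0.25] F [ -3.2 -14.4  10. ] T [-2.353  0.479  0.247] q6 -0.28
shift [ 0.003   0.0015 -0.0018] turn z -59.2
level first [-0.43  0.09 -0.  ]
```

>>> servo_tool(rows=[[[0,0,0,0,0,0,0],[0,0,0,0,0,0,0],[0,0,0,0,0,0,0],[0,0,0,0,0,-0.03,0],[0,0,0,0,0,-0.02,0],[0,0,0,0,0,0,0]]])

```text
t: 7.05
tcp_pos: [0.4584, 0.1735, 0.1609]
tool_rot: [0.546, 0.838, 0.002, 0.001]
force: [-0.4, 0.2, 0.1]
finger_gap: 0.5
gripper_force: 0.0
```

```bash
python3 plan.py 1 .1105
```

```text
t 7.05 tcp [0.4584 0.1735 0.1609] yaw 113.77 tilt [0.2  0.12] F [-0.4  0.2  0.1] T [-0.013 -0.006 -0.054] q6 -0.28
shift [0.0912 0.049  0.0506] turn z -22.8
level first [ 0.23 -0.03 -0.  ]
```

```bash
sed -i 's/^X=.*/X={0:(.6084,.2596,4.9),1:(.4654,.276,-43.4),2:(.4536,.1726,-9.5),3:(.5966,.1562,-23.7)}/' plan.py; python3 plan.py 1 .1105 | tail -2
```

```text
shift [0.091  0.0476 0.0506] turn z -22.8
level first [ 0.23 -0.03 -0.  ]
```

>>> servo_tool(rows=[[[0,0,0,0.03,0.016,0,0],[0,0,0,0.03,0.016,0,0],[0,0,0,0.03,0.016,0.005,0],[0.2,0,-7,0,0,0.015,0],[0,0,-7,0,0,0.015,0],[0,0,-7,0,0,0.01,0],[0,0,-1.8,0,0,0.002,0],[0,0,0,0,0,0,0]]])

```text
t: 7.72
tcp_pos: [0.4623, 0.2745, 0.1093]
tool_rot: [0.37, 0.929, -0.003, -0.004]
force: [-0.3, -0.1, 0.9]
finger_gap: 0.497
gripper_force: 0.0
```

```bash
python3 plan.py 1 .1105; python3 - <<'E'
from h import *
im=manip.snapshot("wrist");cv2.imwrite("pics/w5.png",cv2.resize(im[160:460,120:520],(800,600)))
E
```

```text
t 7.7167 tcp [0.4623 0.2745 0.1093] yaw 136.6 tilt [-0.56 -0.1 ] F [-0.3 -0.1  0.9] T [-0.013 -0.014  0.035] q6 -0.49
shift [-0.0012  0.0032 -0.0013] turn z -0.0
level first [-0.46 -0.34  0.  ]
```

View pics/w5.png

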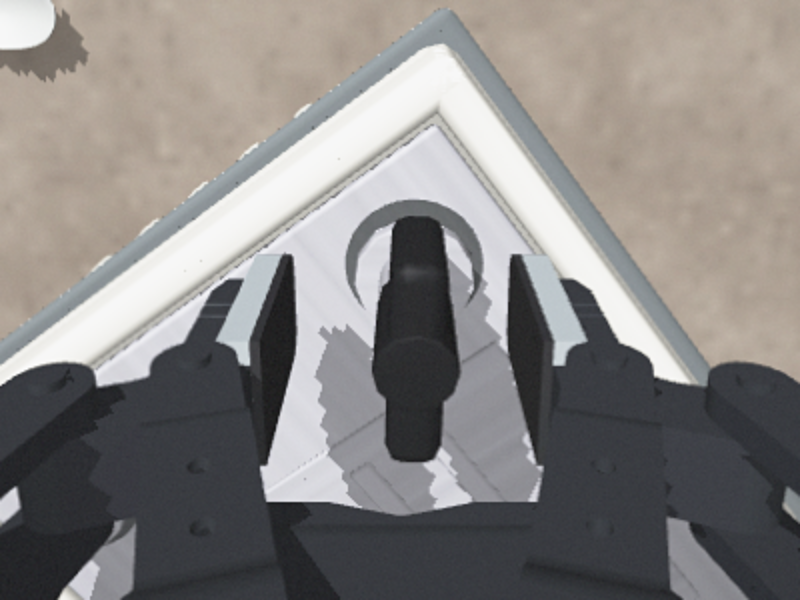

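The screw1 wing is at x≈415 against a pad centre of 402, so it is off +2.5 to 3 mm in tool y. The yaw is good.

>>> servo_tool(rows=[[[-0.4,-0.3,0,-0.0012,0.003,-0.001,0],[0,0,0,0,0,0,0],[0,0,0,0,0,0,-1],[0,0,0,0,0,0,-1],[0,0,0,0,0,0,-1],[0,0,0,0,0,0,-1],[0,0,0,0,0,0,-1]]])

```text
t: 8.35
tcp_pos: [0.4659, 0.2748, 0.1126]
tool_rot: [0.371, 0.929, -0.0, 0.001]
force: [-2.3, -4.7, 5.1]
finger_gap: 0.105
gripper_force: 60.5
```

```bash
python3 plan.py 1 .1105
```

```text
t 8.35 tcp [0.4659 0.2748 0.1126] yaw 136.49 tilt [ 0.05 -0.04] F [-2.3 -4.7  5.1] T [-0.581  0.331 -0.146] q6 -0.48
shift [0.0012 0.0005 0.0021] turn z -0.1
level first [0.   0.06 0.  ]
```

>>> servo_tool(rows=[[[0,0,7.1,0,0,0.0005,-1],[0,0,7.1,0,0,0.0005,-1],[0,0,7.1,0,0,0.0005,-1],[0,0,7.1,0,0,0.0005,-1],[0,0,7.1,0,0,0.0005,-1],[0,0,7.1,0,0,0.0005,-1],[0,0,7.1,0,0,0.0005,-1],[0,0,7.1,0,0,0.0005,-1]]])

```text
t: 9.02
tcp_pos: [0.4647, 0.2744, 0.1086]
tool_rot: [0.769, 0.639, -0.001, 0.0]
force: [-4.4, -3.8, 9.3]
finger_gap: 0.106
gripper_force: 60.8
```

```bash
python3 plan.py 1 .1105
```

```text
t 9.0167 tcp [0.4647 0.2744 0.1086] yaw 79.45 tilt [-0.1  -0.13] F [-4.4 -3.8  9.3] T [-0.76   0.656  0.161] q6 0.51
shift [ 0.0017  0.0004 -0.0019] turn z -57.1
level first [-0.07  0.15 -0.  ]
```

>>> servo_tool(rows=[[[0,0,0,0,0,0,0],[0,0,0,0,0,0,0],[0,0,0,0,0,0,0],[0,0,0,0,0,-0.03,0],[0,0,0,0,0,-0.02,0],[0,0,0,0,0,0,0]]])

```text
t: 9.52
tcp_pos: [0.469, 0.2767, 0.1613]
tool_rot: [0.767, 0.641, 0.005, 0.002]
force: [1.0, -0.3, 0.0]
finger_gap: 0.497
gripper_force: 0.0
```

```bash
python3 plan.py 3 .1105
```

```text
t 9.5167 tcp [0.469  0.2767 0.1613] yaw 79.77 tilt [0.54 0.18] F [ 1.  -0.3  0. ] T [-0.003 -0.035  0.014] q6 0.51
shift [-0.0962  0.1465  0.0517] turn z -76.5
level first [ 0.5  -0.27 -0.  ]
```

>>> servo_tool(rows=[[[0.4,-0.2,0,-0.0192,0.0293,0,0],[0,0,0,-0.0192,0.0293,0,0],[0,0,0,-0.0192,0.0293,0,0],[0,0,0,-0.0192,0.0293,0,0],[0,0,0,-0.0192,0.0293,0,0],[0,0,-7,0,0,0,0],[0,0,-7,0,0,0,0],[0,0,-7,0,0,0,0]]])

```text
t: 10.18
tcp_pos: [0.5938, 0.154, 0.1566]
tool_rot: [0.636, 0.772, -0.003, -0.002]
force: [0.2, -0.2, 0.4]
finger_gap: 0.506
gripper_force: 0.0
```

>>> servo_tool(rows=[[[0,0,-7,0,0,0,0],[0,0,-7,0,0,0,0],[0,0,-7,0,0,0,0],[0,0,-7,0,0,0,0],[0,0,-7,0,0,0.01,0],[0,0,-7,0,0,0.01,0],[0,0,-7,0,0,0.01,0],[0,0,0,0,0,0,0]]])

```text
t: 10.85
tcp_pos: [0.5916, 0.1548, 0.125]
tool_rot: [0.26, 0.966, -0.002, -0.005]
force: [-0.5, 0.5, -0.3]
finger_gap: 0.495
gripper_force: 0.0
```

```bash
python3 plan.py 3 .1105
```

```text
t 10.85 tcp [0.5916 0.1548 0.125 ] yaw 149.86 tilt [-0.59 -0.12] F [-0.5  0.5 -0.3] T [0.023 0.025 0.024] q6 -0.97
shift [-0.0037  0.0038  0.0145] turn z -6.4
level first [-0.4  -0.45  0.  ]
```

>>> servo_tool(rows=[[[-0.4,-0.4,-6.4,-0.0037,0.0038,0.004,0],[0,0,0,0,0,0.008,0],[0,0,0,0,0,0,0]]])

```text
t: 11.1
tcp_pos: [0.5976, 0.1562, 0.1142]
tool_rot: [0.209, 0.978, 0.001, 0.001]
force: [-0.2, 0.6, 0.3]
finger_gap: 0.495
gripper_force: 0.0
```

```bash
python3 plan.py 3 .1115; python3 - <<'E'
from h import *
im=manip.snapshot("wrist");cv2.imwrite("pics/w6.png",cv2.resize(im[160:460,120:520],(800,600)))
E
```

```text
t 11.1 tcp [0.5976 0.1562 0.1142] yaw 155.87 tilt [0.07 0.06] F [-0.2  0.6  0.3] T [-0.008  0.036 -0.048] q6 -1.08
shift [ 0.0009 -0.0004  0.0027] turn z -0.4
level first [0.08 0.04 0.  ]
```

View pics/w6.png

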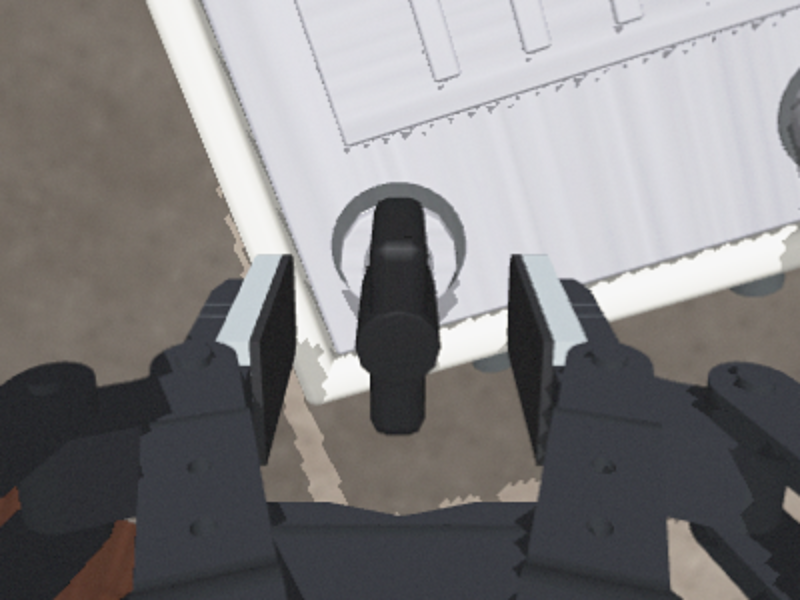

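The screw3 wing is centred at x≈398 and aligned. Next I'll grip and turn it.

>>> servo_tool(rows=[[[0,0,0,0.0009,-0.0004,0.0025,0],[0,0,0,0,0,0,-1],[0,0,0,0,0,0,-1],[0,0,0,0,0,0,-1],[0,0,0,0,0,0,-1],[0,0,0,0,0,0,-1]]])

```text
t: 11.65
tcp_pos: [0.5973, 0.1559, 0.1136]
tool_rot: [0.207, 0.978, 0.001, 0.002]
force: [-1.5, -2.7, 3.2]
finger_gap: 0.099
gripper_force: 60.2
```

```bash
python3 plan.py 3 .1105
```

```text
t 11.65 tcp [0.5973 0.1559 0.1136] yaw 156.08 tilt [0.21 0.04] F [-1.5 -2.7  3.2] T [-0.37   0.336 -0.151] q6 -1.08
shift [0.0007 0.     0.0031] turn z -0.2
level first [0.12 0.18 0.  ]
```

>>> servo_tool(rows=[[[0,0,7.1,0,0,0.0005,-1],[0,0,7.1,0,0,0.0005,-1],[0,0,7.1,0,0,0.0005,-1],[0,0,7.1,0,0,0.0005,-1],[0,0,7.1,0,0,0.0005,-1],[0,0,7.1,0,0,0.0005,-1],[0,0,7.1,0,0,0.0005,-1],[0,0,7.1,0,0,0.0005,-1]]])

```text
t: 12.32
tcp_pos: [0.5965, 0.1552, 0.1096]
tool_rot: [0.649, 0.761, 0.0, 0.001]
force: [-2.9, -3.9, 4.8]
finger_gap: 0.103
gripper_force: 60.5
```

```bash
python3 plan.py 3 .1105
```

```text
t 12.3167 tcp [0.5965 0.1552 0.1096] yaw 99.05 tilt [ 0.11 -0.06] F [-2.9 -3.9  4.8] T [-0.818  0.503  0.139] q6 -0.08
shift [ 0.0009  0.0002 -0.0009] turn z -57.2
level first [0.1  0.08 0.  ]
```

>>> servo_tool(rows=[[[0,0,0,0,0,0,0],[0,0,0,0,0,0,0],[0,0,0,0,0,0,0],[0,0,0,0,0,-0.03,0],[0,0,0,0,0,-0.02,0],[0,0,0,0,0,0,0]]])

```text
t: 12.82
tcp_pos: [0.6004, 0.1569, 0.1633]
tool_rot: [0.647, 0.763, 0.005, 0.004]
force: [1.2, -0.2, 0.7]
finger_gap: 0.499
gripper_force: 0.0
```

```bash
python3 plan.py 0 .1065 56.8
```

```text
t 12.8167 tcp [0.6004 0.1569 0.1633] yaw 99.42 tilt [0.74 0.14] F [ 1.2 -0.2  0.7] T [ 0.001 -0.003  0.014] q6 -0.09
shift [0.1    0.024  0.0571] turn z -28.7
level first [ 0.75 -0.01 -0.  ]
```

>>> servo_tool(rows=[[[0.7,0,0,0.034,0.008,0,0],[0,0,0,0.033,0.008,0,0],[0,0,-7,0.033,0.008,0,0],[0,0,-7,0,0,0.01,0],[0,0,-7,0,0,0.01,0],[0,0,-7,0,0,0.01,0],[0,0,0,0,0,0.01,0],[0,0,0,0,0,0,0]]])

```text
t: 13.48
tcp_pos: [0.6026, 0.2586, 0.1162]
tool_rot: [0.445, 0.896, -0.004, -0.005]
force: [-0.2, 0.2, -0.4]
finger_gap: 0.503
gripper_force: 0.0
```

```bash
python3 plan.py 0 .1065 56.8
```

```text
t 13.4833 tcp [0.6026 0.2586 0.1162] yaw 127.19 tilt [-0.74 -0.1 ] F [-0.2  0.2 -0.4] T [-0.033 -0.001 -0.068] q6 -0.42
shift [-0.0028  0.0053  0.0097] turn z -0.9
level first [-0.65 -0.37  0.  ]
```

>>> servo_tool(rows=[[[-0.6,-0.35,-0.9,-0.0028,0.005,0,0],[0,0,0,0,0,0.009,0],[0,0,0,0,0,0,0],[0,0,0,0,0,0,-1],[0,0,0,0,0,0,-1],[0,0,0,0,0,0,-1],[0,0,0,0,0,0,-1],[0,0,0,0,0,0,-1]]])

```text
t: 14.15
tcp_pos: [0.6089, 0.2585, 0.1105]
tool_rot: [0.437, 0.9, -0.0, 0.001]
force: [-3.5, -3.9, 4.2]
finger_gap: 0.104
gripper_force: 59.5
```

```bash
python3 plan.py 0 .1065 56.8
```

```text
t 14.15 tcp [0.6089 0.2585 0.1105] yaw 128.21 tilt [ 0.06 -0.07] F [-3.5 -3.9  4.2] T [-0.72   0.581 -0.111] q6 -0.43
shift [0.0012 0.0002 0.004 ] turn z 0.1
level first [0.01 0.09 0.  ]
```

>>> servo_tool(rows=[[[0,0,7,0,0,0.0005,-1],[0,0,7,0,0,0.0005,-1]]])

```text
t: 14.32
tcp_pos: [0.6087, 0.2583, 0.1096]
tool_rot: [0.545, 0.838, -0.001, 0.001]
force: [-3.2, -4.4, 5.1]
finger_gap: 0.103
gripper_force: 59.7
```

```bash
python3 plan.py 0 .1065 56.8
```

```text
t 14.3167 tcp [0.6087 0.2583 0.1096] yaw 113.96 tilt [ 0.04 -0.11] F [-3.2 -4.4  5.1] T [-0.801  0.665  0.223] q6 -0.18
shift [0.0013 0.0002 0.0031] turn z -14.1
level first [-0.01  0.12 -0.  ]
```

>>> servo_tool(rows=[[[0,0,5,0,0,0.0003,-1],[0,0,5,0,0,0.0004,-1]]])

```text
t: 14.48
tcp_pos: [0.6085, 0.2582, 0.1089]
tool_rot: [0.615, 0.788, -0.001, 0.001]
force: [-3.8, -4.6, 6.1]
finger_gap: 0.105
gripper_force: 59.8
```

```bash
python3 plan.py 0 .1065 56.8|head -1
```

```text
t 14.4833 tcp [0.6085 0.2582 0.1089] yaw 104.05 tilt [ 0.01 -0.13] F [-3.8 -4.6  6.1] T [-0.848  0.781  0.175] q6 -0.01
```

>>> servo_tool(rows=[[[0,0,3,0,0,0.0002,-1],[0,0,2,0,0,0.0002,-1]]])

```text
t: 14.65
tcp_pos: [0.6084, 0.2582, 0.1086]
tool_rot: [0.648, 0.761, -0.001, 0.001]
force: [-5.1, -4.4, 6.8]
finger_gap: 0.106
gripper_force: 59.8
```

```bash
python3 plan.py 0 .1065 56.8|head -1
```

```text
t 14.65 tcp [0.6084 0.2582 0.1086] yaw 99.17 tilt [-0.01 -0.13] F [-5.1 -4.4  6.8] T [-0.858  0.836  0.151] q6 0.08
```

>>> servo_tool(rows=[[[0,0,5,0,0,0.0003,-1],[0,0,5,0,0,0.0004,-1]]])

```text
t: 14.82
tcp_pos: [0.6082, 0.2581, 0.1079]
tool_rot: [0.713, 0.701, -0.001, 0.001]
force: [-5.5, -4.8, 7.1]
finger_gap: 0.1
gripper_force: 59.9
```

```bash
python3 plan.py 0 .1065 56.8|head -1
```

```text
t 14.8167 tcp [0.6082 0.2581 0.1079] yaw 89.07 tilt [-0.04 -0.14] F [-5.5 -4.8  7.1] T [-0.909  0.844  0.163] q6 0.25
```

>>> servo_tool(rows=[[[0,0,4,0,0,0.0003,-1],[0,0,4,0,0,0.0003,-1]]])

```text
t: 14.98
tcp_pos: [0.6079, 0.2582, 0.1073]
tool_rot: [0.76, 0.65, -0.001, 0.001]
force: [-6.0, -4.8, 7.3]
finger_gap: 0.106
gripper_force: 59.9
```

```bash
python3 plan.py 0 .1065 56.8|head -1
```

```text
t 14.9833 tcp [0.6079 0.2582 0.1073] yaw 81.11 tilt [-0.06 -0.14] F [-6.  -4.8  7.3] T [-0.864  1.01   0.222] q6 0.39
```

>>> servo_tool(rows=[[[0,0,4,0,0,0.0003,-1],[0,0,0,0,0,0,-1]]])

```text
t: 15.15
tcp_pos: [0.6078, 0.2582, 0.1071]
tool_rot: [0.782, 0.624, -0.001, 0.001]
force: [-5.3, -5.3, 7.9]
finger_gap: 0.108
gripper_force: 60.0
```

```bash
python3 plan.py 0 .1065 56.8|head -1
```

```text
t 15.15 tcp [0.6078 0.2582 0.1071] yaw 77.16 tilt [-0.08 -0.14] F [-5.3 -5.3  7.9] T [-0.878  1.048  0.01 ] q6 0.46
```

>>> servo_tool(rows=[[[0,0,2,0,0,0.0001,-1],[0,0,2,0,0,0.0001,-1]]])

```text
t: 15.32
tcp_pos: [0.6077, 0.2582, 0.1071]
tool_rot: [0.803, 0.596, -0.001, 0.001]
force: [-6.0, -4.7, 8.2]
finger_gap: 0.103
gripper_force: 60.2
```

```bash
python3 plan.py 0 .1065 56.8|head -1
```

```text
t 15.3167 tcp [0.6077 0.2582 0.1071] yaw 73.24 tilt [-0.08 -0.15] F [-6.  -4.7  8.2] T [-0.888  1.192  0.344] q6 0.53
```

>>> servo_tool(rows=[[[0,0,0,0,0,0,-1]]])

```text
t: 15.4
tcp_pos: [0.6078, 0.2582, 0.1071]
tool_rot: [0.803, 0.597, -0.001, 0.001]
force: [-5.8, -5.6, 8.1]
finger_gap: 0.102
gripper_force: 60.1
```

```bash
python3 plan.py 0 .1065 56.8|head -1
```

```text
t 15.4 tcp [0.6078 0.2582 0.1071] yaw 73.26 tilt [-0.08 -0.15] F [-5.8 -5.6  8.1] T [-0.937  1.07   0.126] q6 0.53
```

>>> servo_tool(rows=[[[0,0,0,0,0,0,0],[0,0,0,0,0,0,0],[0,0,0,0,0,0,0],[0,0,0,0,0,-0.03,0],[0,0,0,0,0,-0.02,0],[0,0,0,0,0,0,0]]])

```text
t: 15.9
tcp_pos: [0.6135, 0.2608, 0.1607]
tool_rot: [0.803, 0.596, 0.007, 0.003]
force: [0.7, 0.9, 0.2]
finger_gap: 0.501
gripper_force: 0.0
```

```bash
python3 plan.py 2 .1065 56.9; ls; python3 -c "
import station;print([a for a in dir(station.manip) if a[0]!='_'])"
```

```text
t 15.9 tcp [0.6135 0.2608 0.1607] yaw 73.22 tilt [0.79 0.21] F [0.7 0.9 0.2] T [ 0.037 -0.034 -0.024] q6 0.53
shift [-0.131  -0.1283  0.0517] turn z -40.4
level first [ 0.7  -0.43 -0.  ]
h.py
pics
plan.py
w1.pkl
w2.pkl
['PlanningError', 'camera_info', 'sense', 'sign_off', 'snapshot']
```

>>> servo_tool(rows=[[[0.6,-0.4,0,-0.0262,-0.0257,0,0],[0,0,0,-0.0262,-0.0257,0,0],[0,0,0,-0.0262,-0.0257,0,0],[0,0,0,-0.0262,-0.0257,0,0],[0,0,0,-0.0262,-0.0257,0,0],[0,0,-7,0,0,0.008,0],[0,0,-7,0,0,0.008,0],[0,0,-7,0,0,0.008,0]]])

```text
t: 16.57
tcp_pos: [0.4488, 0.1711, 0.1331]
tool_rot: [0.679, 0.734, -0.003, -0.002]
force: [1.2, -0.3, 0.4]
finger_gap: 0.501
gripper_force: 0.0
```

>>> servo_tool(rows=[[[0,0,-7,0,0,0.006,0],[0,0,-6.5,0,0,0,0],[0,0,-5.9,0,0,0,0],[0,0,0,0,0,0,0]]])

```text
t: 16.9
tcp_pos: [0.4491, 0.1713, 0.1268]
tool_rot: [0.547, 0.837, -0.003, -0.003]
force: [-0.0, -0.1, -0.1]
finger_gap: 0.5
gripper_force: 0.0
```

```bash
python3 plan.py 2 .1065 56.9
```

```text
t 16.9 tcp [0.4491 0.1713 0.1268] yaw 113.7 tilt [-0.45 -0.15] F [-0.  -0.1 -0.1] T [-0.04   0.022 -0.042] q6 -0.28
shift [-0.0006  0.0048  0.0202] turn z 0.1
level first [-0.48 -0.05  0.  ]
```

>>> servo_tool(rows=[[[-0.45,0,0,-0.0006,0.0045,0.004,0],[0,0,0,0,0,0.015,0],[0,0,0,0,0,0,0],[0,0,0,0,0,0,-1],[0,0,0,0,0,0,-1],[0,0,0,0,0,0,-1],[0,0,0,0,0,0,-1],[0,0,0,0,0,0,-1]]])

```text
t: 17.57
tcp_pos: [0.4532, 0.1724, 0.1088]
tool_rot: [0.548, 0.837, 0.0, -0.0]
force: [-1.2, -1.2, 2.8]
finger_gap: 0.107
gripper_force: 61.3
```

```bash
python3 plan.py 2 .1065 56.9
```

```text
t 17.5667 tcp [0.4532 0.1724 0.1088] yaw 113.59 tilt [-0.03  0.02] F [-1.2 -1.2  2.8] T [-0.135  0.119 -0.085] q6 -0.28
shift [0.     0.0005 0.0023] turn z -0.0
level first [-0.01 -0.03  0.  ]
```

>>> servo_tool(rows=[[[0,0,7,0,0,0.0005,-1],[0,0,7,0,0,0.0005,-1],[0,0,7,0,0,0.0005,-1],[0,0,7,0,0,0.0005,-1]]])

```text
t: 17.9
tcp_pos: [0.4532, 0.1724, 0.1068]
tool_rot: [0.735, 0.678, -0.0, -0.0]
force: [-1.9, -0.8, 4.4]
finger_gap: 0.107
gripper_force: 61.7
```

```bash
python3 plan.py 2 .1065 56.9|head -1
```

```text
t 17.9 tcp [0.4532 0.1724 0.1068] yaw 85.34 tilt [-0.02 -0.  ] F [-1.9 -0.8  4.4] T [-0.119  0.132  0.212] q6 0.21
```

>>> servo_tool(rows=[[[0,0,5,0,0,0.0003,-1],[0,0,5,0,0,0.0004,-1]]])

```text
t: 18.07
tcp_pos: [0.4532, 0.1724, 0.1062]
tool_rot: [0.791, 0.612, -0.0, -0.0]
force: [-0.6, -1.1, 4.2]
finger_gap: 0.103
gripper_force: 61.7
```

```bash
python3 plan.py 2 .1065 56.9|head -1
```

```text
t 18.0667 tcp [0.4532 0.1724 0.1062] yaw 75.44 tilt [-0.02 -0.  ] F [-0.6 -1.1  4.2] T [-0.136  0.194  0.159] q6 0.39
```

>>> servo_tool(rows=[[[0,0,2,0,0,0.0001,-1],[0,0,2,0,0,0.0001,-1]]])

```text
t: 18.23
tcp_pos: [0.4532, 0.1724, 0.106]
tool_rot: [0.811, 0.585, -0.0, -0.0]
force: [-0.9, -1.4, 2.7]
finger_gap: 0.103
gripper_force: 61.6
```

```bash
python3 plan.py 2 .1065 56.9|head -1
```

```text
t 18.2333 tcp [0.4532 0.1724 0.106 ] yaw 71.58 tilt [-0.02 -0.  ] F [-0.9 -1.4  2.7] T [-0.165  0.162  0.176] q6 0.45
```

>>> servo_tool(rows=[[[0,0,2,0,0,0.0001,-1],[0,0,2,0,0,0.0001,-1]]])

```text
t: 18.4
tcp_pos: [0.4532, 0.1723, 0.1057]
tool_rot: [0.831, 0.556, -0.0, -0.0]
force: [-1.0, -0.9, 4.2]
finger_gap: 0.106
gripper_force: 61.5
```

```bash
python3 plan.py 2 .1065 56.9|head -1
```

```text
t 18.4 tcp [0.4532 0.1723 0.1057] yaw 67.59 tilt [-0.02 -0.01] F [-1.  -0.9  4.2] T [-0.132  0.137  0.277] q6 0.52
```

>>> servo_tool(rows=[[[0,0,2,0,0,0.0001,-1],[0,0,2,0,0,0.0001,-1]]])

```text
t: 18.57
tcp_pos: [0.4532, 0.1723, 0.1055]
tool_rot: [0.85, 0.527, -0.0, -0.0]
force: [-1.0, -0.5, 2.1]
finger_gap: 0.102
gripper_force: 61.4
```

```bash
python3 plan.py 2 .1065 56.9|head -1
```

```text
t 18.5667 tcp [0.4532 0.1723 0.1055] yaw 63.6 tilt [-0.02 -0.01] F [-1.  -0.5  2.1] T [-0.131  0.166  0.229] q6 0.59
```

>>> servo_tool(rows=[[[0,0,2,0,0,0.0001,-1],[0,0,2,0,0,0.0001,-1]]])

```text
t: 18.73
tcp_pos: [0.4532, 0.1723, 0.1053]
tool_rot: [0.868, 0.497, -0.0, -0.0]
force: [-1.1, -1.0, 4.5]
finger_gap: 0.104
gripper_force: 61.7
```

```bash
python3 plan.py 2 .1065 56.9|head -1
```

```text
t 18.7333 tcp [0.4532 0.1723 0.1053] yaw 59.6 tilt [-0.02 -0.01] F [-1.1 -1.   4.5] T [-0.123  0.155  0.273] q6 0.66
```

>>> servo_tool(rows=[[[0,0,2,0,0,0.0001,-1]]])

```text
t: 18.82
tcp_pos: [0.4532, 0.1723, 0.1052]
tool_rot: [0.876, 0.482, -0.0, 0.0]
force: [-1.0, -1.4, 5.0]
finger_gap: 0.107
gripper_force: 61.9
```

```bash
python3 plan.py 2 .1065 56.9|head -1
```

```text
t 18.8167 tcp [0.4532 0.1723 0.1052] yaw 57.62 tilt [-0.02 -0.01] F [-1.  -1.4  5. ] T [-0.162  0.199  0.329] q6 0.7
```

>>> servo_tool(rows=[[[0,0,2,0,0,0.0001,-1]]])

```text
t: 18.9
tcp_pos: [0.4532, 0.1723, 0.1052]
tool_rot: [0.884, 0.467, -0.0, 0.0]
force: [-1.3, -1.1, 4.4]
finger_gap: 0.106
gripper_force: 62.1
```

```bash
python3 plan.py 2 .1065 56.9|head -1
```

```text
t 18.9 tcp [0.4532 0.1723 0.1052] yaw 55.64 tilt [-0.02 -0.02] F [-1.3 -1.1  4.4] T [-0.171  0.189  0.381] q6 0.73
```

>>> servo_tool(rows=[[[0,0,0,0,0,0,0],[0,0,0,0,0,0,0],[0,0,0,0,0,0,0],[0,0,0,0,0,-0.03,0],[0,0,0,0,0,-0.02,0],[0,0,0,0,0,0,0]]])

```text
t: 19.4
tcp_pos: [0.4556, 0.1728, 0.1575]
tool_rot: [0.884, 0.467, 0.003, 0.001]
force: [-0.1, 1.1, -0.7]
finger_gap: 0.503
gripper_force: 0.0
```

```bash
python3 plan.py 0 .1030 111.7
```

```text
t 19.4 tcp [0.4556 0.1728 0.1575] yaw 55.64 tilt [0.35 0.08] F [-0.1  1.1 -0.7] T [ 0.011 -0.023 -0.055] q6 0.73
shift [0.1576 0.077  0.0555] turn z -17.6
level first [ 0.24 -0.26 -0.  ]
```

>>> servo_tool(rows=[[[0.24,-0.26,0,0.0315,0.0154,0,0],[0,0,0,0.0315,0.0154,0,0],[0,0,0,0.0315,0.0154,0,0],[0,0,0,0.0315,0.0154,0,0],[0,0,0,0.0315,0.0154,0,0],[0,0,-6,0,0,0.01,0],[0,0,-6,0,0,0.01,0],[0,0,-5.6,0,0,0.01,0]]])

```text
t: 20.07
tcp_pos: [0.6056, 0.2592, 0.1221]
tool_rot: [0.801, 0.599, -0.003, -0.002]
force: [-0.7, -1.5, -0.6]
finger_gap: 0.498
gripper_force: 0.0
```

>>> servo_tool(rows=[[[0,0,0,0,0,0.004,0],[0,0,0,0,0,0,0]]])

```text
t: 20.23
tcp_pos: [0.6042, 0.2586, 0.1175]
tool_rot: [0.803, 0.595, -0.005, -0.002]
force: [0.4, 0.8, 0.4]
finger_gap: 0.504
gripper_force: 0.0
```

```bash
python3 plan.py 0 .1030 111.7
```

```text
t 20.2333 tcp [0.6042 0.2586 0.1175] yaw 73.08 tilt [-0.62 -0.11] F [0.4 0.8 0.4] T [-0.046 -0.026  0.068] q6 0.53
shift [0.0023 0.0039 0.0145] turn z -0.1
level first [-0.56  0.28 -0.  ]
```

>>> servo_tool(rows=[[[-0.5,0.25,0,0.0012,0.003,0.004,0],[0,0,0,0,0,0.01,0],[0,0,0,0,0,0,0],[0,0,0,0,0,0,-1],[0,0,0,0,0,0,-1],[0,0,0,0,0,0,-1],[0,0,0,0,0,0,-1],[0,0,0,0,0,0,-1]]])

```text
t: 20.9
tcp_pos: [0.6079, 0.2594, 0.1061]
tool_rot: [0.803, 0.596, 0.001, 0.0]
force: [-4.0, 1.1, 3.7]
finger_gap: 0.103
gripper_force: 59.6
```

```bash
python3 plan.py 0 .1030 111.7
```

```text
t 20.9 tcp [0.6079 0.2594 0.1061] yaw 73.23 tilt [0.08 0.04] F [-4.   1.1  3.7] T [0.198 0.491 0.111] q6 0.53
shift [0.0003 0.0004 0.0031] turn z 0.0
level first [ 0.06 -0.07 -0.  ]
```

>>> servo_tool(rows=[[[0,0,2,0,0,0.0001,-1]]])

```text
t: 20.98
tcp_pos: [0.6079, 0.2594, 0.106]
tool_rot: [0.813, 0.582, 0.001, 0.0]
force: [-3.1, 1.2, 3.4]
finger_gap: 0.102
gripper_force: 59.8
```

```bash
python3 plan.py 0 .1030 111.7|head -1
```

```text
t 20.9833 tcp [0.6079 0.2594 0.106 ] yaw 71.24 tilt [0.09 0.03] F [-3.1  1.2  3.4] T [0.13  0.552 0.337] q6 0.56
```

>>> servo_tool(rows=[[[0,0,2,0,0,0.0001,-1]]])

```text
t: 21.07
tcp_pos: [0.6079, 0.2594, 0.106]
tool_rot: [0.823, 0.568, 0.001, 0.0]
force: [-2.7, 0.7, 3.9]
finger_gap: 0.102
gripper_force: 60.0
```

```bash
python3 plan.py 0 .1030 111.7|head -1
```

```text
t 21.0667 tcp [0.6079 0.2594 0.106 ] yaw 69.21 tilt [0.09 0.02] F [-2.7  0.7  3.9] T [0.184 0.604 0.399] q6 0.6
```

>>> servo_tool(rows=[[[0,0,0,0,0,0,0],[0,0,0,0,0,0,0],[0,0,0,0,0,0,0],[0,0,0,0,0,-0.03,0],[0,0,0,0,0,-0.02,0],[0,0,0,0,0,0,0]]])

```text
t: 21.57
tcp_pos: [0.612, 0.2597, 0.1599]
tool_rot: [0.823, 0.568, 0.006, 0.002]
force: [0.7, 0.8, 0.5]
finger_gap: 0.497
gripper_force: 0.0
```

```bash
python3 plan.py 1 .1065 57.1
```

```text
t 21.5667 tcp [0.612  0.2597 0.1599] yaw 69.23 tilt [0.7  0.16] F [0.7 0.8 0.5] T [ 0.008 -0.02  -0.023] q6 0.6
shift [-0.0372 -0.1434  0.0517] turn z -10.3
level first [ 0.6  -0.39 -0.  ]
```

>>> servo_tool(rows=[[[0.6,-0.4,0,-0.0093,-0.0358,0,0],[0,0,0,-0.0093,-0.0358,0,0],[0,0,0,-0.0093,-0.0359,0,0],[0,0,0,-0.0093,-0.0359,0,0],[0,0,-5,0,0,0.015,0],[0,0,-5.3,0,0,0.015,0],[0,0,0,0,0,0,0],[0,0,0,0,0,0,0]]])

```text
t: 22.23
tcp_pos: [0.4608, 0.275, 0.1257]
tool_rot: [0.769, 0.639, -0.005, -0.002]
force: [0.1, -0.4, 0.5]
finger_gap: 0.507
gripper_force: 0.0
```

```bash
python3 plan.py 1 .1065 57.1
```

```text
t 22.2333 tcp [0.4608 0.275  0.1257] yaw 79.39 tilt [-0.63 -0.16] F [ 0.1 -0.4  0.5] T [0.011 0.035 0.026] q6 0.51
shift [0.0019 0.0045 0.0191] turn z -0.1
level first [-0.59  0.27 -0.  ]
```

>>> servo_tool(rows=[[[-0.55,0.25,0,0.001,0.0042,0.004,0],[0,0,0,0,0,0.014,0],[0,0,0,0,0,0,0],[0,0,0,0,0,0,-1],[0,0,0,0,0,0,-1],[0,0,0,0,0,0,-1],[0,0,0,0,0,0,-1],[0,0,0,0,0,0,-1]]])

```text
t: 22.9
tcp_pos: [0.4649, 0.2756, 0.109]
tool_rot: [0.769, 0.639, 0.0, -0.0]
force: [-2.8, 0.2, 4.2]
finger_gap: 0.108
gripper_force: 60.1
```

```bash
python3 plan.py 1 .1065 57.1
```

```text
t 22.9 tcp [0.4649 0.2756 0.109 ] yaw 79.48 tilt [0.03 0.05] F [-2.8  0.2  4.2] T [ 0.152  0.41  -0.239] q6 0.51
shift [0.0005 0.0004 0.0025] turn z -0.0
level first [ 0.02 -0.05 -0.  ]
```

>>> servo_tool(rows=[[[0,0,7,0,0,0.0005,-1],[0,0,7,0,0,0.0005,-1],[0,0,7,0,0,0.0005,-1],[0,0,7,0,0,0.0005,-1],[0,0,5,0,0,0.0003,-1]]])

```text
t: 23.32
tcp_pos: [0.4649, 0.2755, 0.1067]
tool_rot: [0.92, 0.393, 0.0, 0.0]
force: [-2.8, 0.4, 5.0]
finger_gap: 0.105
gripper_force: 60.2
```

```bash
python3 plan.py 1 .1065 57.1|head -1
```

```text
t 23.3167 tcp [0.4649 0.2755 0.1067] yaw 46.27 tilt [0.03 0.01] F [-2.8  0.4  5. ] T [0.115 0.419 0.145] q6 1.09
```

>>> servo_tool(rows=[[[0,0,2,0,0,0.0001,-1],[0,0,2,0,0,0.0001,-1],[0,0,2,0,0,0.0001,-1]]])

```text
t: 23.57
tcp_pos: [0.4649, 0.2755, 0.1063]
tool_rot: [0.938, 0.346, 0.0, -0.0]
force: [-3.1, -0.1, 4.1]
finger_gap: 0.098
gripper_force: 60.1
```

```bash
python3 plan.py 1 .1065 57.1|head -1
```

```text
t 23.5667 tcp [0.4649 0.2755 0.1063] yaw 40.48 tilt [0.03 0.01] F [-3.1 -0.1  4.1] T [0.142 0.402 0.12 ] q6 1.19
```

>>> servo_tool(rows=[[[0,0,2,0,0,0.0001,-1],[0,0,2,0,0,0.0001,-1],[0,0,2,0,0,0.0001,-1]]])

```text
t: 23.82
tcp_pos: [0.4648, 0.2755, 0.1059]
tool_rot: [0.955, 0.296, 0.0, -0.0]
force: [-3.2, 0.9, 4.5]
finger_gap: 0.11
gripper_force: 60.0
```

```bash
python3 plan.py 1 .1065 57.1|head -1
```

```text
t 23.8167 tcp [0.4648 0.2755 0.1059] yaw 34.48 tilt [0.02 0.01] F [-3.2  0.9  4.5] T [0.151 0.402 0.161] q6 1.3
```

>>> servo_tool(rows=[[[0,0,2,0,0,0.0001,-1],[0,0,2,0,0,0.0001,-1]]])

```text
t: 23.98
tcp_pos: [0.4648, 0.2755, 0.1056]
tool_rot: [0.965, 0.263, 0.0, -0.0]
force: [-1.5, 0.7, 3.3]
finger_gap: 0.103
gripper_force: 59.9
```

```bash
python3 plan.py 1 .1065 57.1|head -1
```

```text
t 23.9833 tcp [0.4648 0.2755 0.1056] yaw 30.48 tilt [0.02 0.01] F [-1.5  0.7  3.3] T [0.128 0.381 0.174] q6 1.37
```

49° turned so far and it still turns freely. Continuing.

>>> servo_tool(rows=[[[0,0,2,0,0,0.0001,-1],[0,0,2,0,0,0.0001,-1]]])

```text
t: 24.15
tcp_pos: [0.4648, 0.2755, 0.1055]
tool_rot: [0.973, 0.229, 0.0, -0.0]
force: [-3.0, 1.8, 4.9]
finger_gap: 0.104
gripper_force: 60.2
```

```bash
python3 plan.py 1 .1065 57.1|head -1
```

```text
t 24.15 tcp [0.4648 0.2755 0.1055] yaw 26.5 tilt [0.02 0.01] F [-3.   1.8  4.9] T [0.097 0.543 0.245] q6 1.44
```

>>> servo_tool(rows=[[[0,0,2,0,0,0.0001,-1],[0,0,2,0,0,0.0001,-1]]])

```text
t: 24.32
tcp_pos: [0.4648, 0.2755, 0.1055]
tool_rot: [0.981, 0.195, 0.0, 0.0]
force: [-4.0, 0.9, 5.7]
finger_gap: 0.103
gripper_force: 60.4
```

```bash
python3 plan.py 1 .1065 57.1|head -1
```

```text
t 24.3167 tcp [0.4648 0.2755 0.1055] yaw 22.53 tilt [0.02 0.  ] F [-4.   0.9  5.7] T [0.148 0.558 0.305] q6 1.51
```

>>> servo_tool(rows=[[[0,0,2,0,0,0.0001,-1],[0,0,2,0,0,0.0001,-1]]])

```text
t: 24.48
tcp_pos: [0.4648, 0.2755, 0.1055]
tool_rot: [0.987, 0.161, 0.0, 0.0]
force: [-4.0, -0.0, 7.2]
finger_gap: 0.102
gripper_force: 60.7
```

```bash
python3 plan.py 1 .1065 57.1|head -1
```

```text
t 24.4833 tcp [0.4648 0.2755 0.1055] yaw 18.57 tilt [ 0.03 -0.01] F [-4.  -0.   7.2] T [0.112 0.613 0.488] q6 1.58
```

>>> servo_tool(rows=[[[0,0,0,0,0,0,0],[0,0,0,0,0,0,0],[0,0,0,0,0,0,0],[0,0,0,0,0,-0.03,0],[0,0,0,0,0,-0.02,0],[0,0,0,0,0,0,0]]])

```text
t: 24.98
tcp_pos: [0.468, 0.2762, 0.1579]
tool_rot: [0.987, 0.161, 0.004, -0.001]
force: [0.6, 0.6, -0.3]
finger_gap: 0.501
gripper_force: 0.0
```

```bash
python3 plan.py 3 .1065 57.1
```

```text
t 24.9833 tcp [0.468  0.2762 0.1579] yaw 18.54 tilt [0.48 0.16] F [ 0.6  0.6 -0.3] T [-0.017 -0.026  0.022] q6 1.57
shift [0.0833 0.1546 0.0521] turn z -80.7
level first [ 0.  -0.5 -0. ]
```

>>> servo_tool(rows=[[[0,-0.5,0,0.0167,0.031,0,0],[0,0,0,0.0167,0.031,0,0],[0,0,0,0.0167,0.031,0,0],[0,0,0,0.0167,0.031,0,0],[0,0,-7,0.0167,0.031,0,0],[0,0,-7,0,0,0,0],[0,0,-7,0,0,0,0],[0,0,-7,0,0,0,0]]])

```text
t: 25.65
tcp_pos: [0.5941, 0.1536, 0.1529]
tool_rot: [0.918, 0.397, -0.004, -0.0]
force: [-0.3, -0.1, 0.3]
finger_gap: 0.499
gripper_force: 0.0
```

>>> servo_tool(rows=[[[0,0,-7,0,0,0,0],[0,0,-7,0,0,0.005,0],[0,0,-7,0,0,0.005,0],[0,0,-7,0,0,0.005,0],[0,0,-7,0,0,0.005,0],[0,0,-7,0,0,0.005,0],[0,0,-7,0,0,0.005,0],[0,0,0,0,0,0,0]]])

```text
t: 26.32
tcp_pos: [0.5925, 0.1545, 0.1222]
tool_rot: [0.671, 0.741, -0.005, -0.003]
force: [-0.3, -0.5, -0.9]
finger_gap: 0.502
gripper_force: 0.0
```

```bash
python3 plan.py 3 .1065 57.1
```

```text
t 26.3167 tcp [0.5925 0.1545 0.1222] yaw 95.63 tilt [-0.6  -0.16] F [-0.3 -0.5 -0.9] T [ 0.052 -0.018  0.013] q6 -0.02
shift [0.0013 0.0044 0.0157] turn z -3.6
level first [-0.62  0.1  -0.  ]
```

>>> servo_tool(rows=[[[-0.6,0.1,-3.5,0.0013,0.0042,0.004,0],[0,0,0,0,0,0.011,0],[0,0,0,0,0,0,0],[0,0,0,0,0,0,-1],[0,0,0,0,0,0,-1],[0,0,0,0,0,0,-1],[0,0,0,0,0,0,-1],[0,0,0,0,0,0,-1]]])

```text
t: 26.98
tcp_pos: [0.5964, 0.1563, 0.1092]
tool_rot: [0.65, 0.76, 0.0, 0.0]
force: [-2.9, -2.6, 1.3]
finger_gap: 0.102
gripper_force: 59.8
```

```bash
python3 plan.py 3 .1065 57.1
```

```text
t 26.9833 tcp [0.5964 0.1563 0.1092] yaw 98.99 tilt [0.02 0.01] F [-2.9 -2.6  1.3] T [-0.247  0.478 -0.078] q6 -0.08
shift [-0.0002  0.0002  0.0027] turn z -0.2
level first [ 0.02 -0.01 -0.  ]
```

>>> servo_tool(rows=[[[0,0,7,0,0,0.0005,-1],[0,0,7,0,0,0.0005,-1],[0,0,7,0,0,0.0005,-1],[0,0,7,0,0,0.0005,-1],[0,0,5,0,0,0.0003,-1]]])

```text
t: 27.4
tcp_pos: [0.5964, 0.1562, 0.1069]
tool_rot: [0.84, 0.543, 0.0, 0.0]
force: [-3.5, -1.1, 2.4]
finger_gap: 0.106
gripper_force: 59.8
```

```bash
python3 plan.py 3 .1065 57.1|head -1
```

```text
t 27.4 tcp [0.5964 0.1562 0.1069] yaw 65.75 tilt [ 0.03 -0.02] F [-3.5 -1.1  2.4] T [-0.238  0.479  0.084] q6 0.5
```

>>> servo_tool(rows=[[[0,0,2,0,0,0.0001,-1],[0,0,2,0,0,0.0001,-1],[0,0,2,0,0,0.0001,-1]]])

```text
t: 27.65
tcp_pos: [0.5964, 0.1562, 0.1065]
tool_rot: [0.866, 0.5, 0.0, 0.0]
force: [-3.7, -0.5, 1.0]
finger_gap: 0.107
gripper_force: 59.8
```

```bash
python3 plan.py 3 .1065 57.1|head -1
```

```text
t 27.65 tcp [0.5964 0.1562 0.1065] yaw 59.97 tilt [ 0.02 -0.02] F [-3.7 -0.5  1. ] T [-0.297  0.481  0.119] q6 0.6
```

>>> servo_tool(rows=[[[0,0,2,0,0,0.0001,-1],[0,0,2,0,0,0.0001,-1],[0,0,2,0,0,0.0001,-1]]])

```text
t: 27.9
tcp_pos: [0.5964, 0.1562, 0.1061]
tool_rot: [0.891, 0.454, 0.0, 0.0]
force: [-3.4, -1.3, 0.9]
finger_gap: 0.107
gripper_force: 59.7
```

```bash
python3 plan.py 3 .1065 57.1|head -1
```

```text
t 27.9 tcp [0.5964 0.1562 0.1061] yaw 53.97 tilt [ 0.02 -0.02] F [-3.4 -1.3  0.9] T [-0.291  0.497  0.147] q6 0.7
```

>>> servo_tool(rows=[[[0,0,2,0,0,0.0001,-1],[0,0,2,0,0,0.0001,-1]]])

```text
t: 28.07
tcp_pos: [0.5964, 0.1562, 0.1058]
tool_rot: [0.906, 0.422, 0.0, 0.0]
force: [-3.1, -1.1, 0.4]
finger_gap: 0.105
gripper_force: 59.6
```

```bash
python3 plan.py 3 .1065 57.1|head -1
```

```text
t 28.0667 tcp [0.5964 0.1562 0.1058] yaw 49.97 tilt [ 0.02 -0.02] F [-3.1 -1.1  0.4] T [-0.274  0.435  0.1  ] q6 0.77
```

>>> servo_tool(rows=[[[0,0,2,0,0,0.0001,-1],[0,0,2,0,0,0.0001,-1]]])

```text
t: 28.23
tcp_pos: [0.5964, 0.1562, 0.1056]
tool_rot: [0.921, 0.391, 0.0, 0.0]
force: [-2.7, -0.4, 1.2]
finger_gap: 0.107
gripper_force: 59.7
```

```bash
python3 plan.py 3 .1065 57.1|head -1
```

```text
t 28.2333 tcp [0.5964 0.1562 0.1056] yaw 45.97 tilt [ 0.02 -0.02] F [-2.7 -0.4  1.2] T [-0.259  0.528  0.153] q6 0.84
```

>>> servo_tool(rows=[[[0,0,2,0,0,0.0001,-1],[0,0,2,0,0,0.0001,-1]]])

```text
t: 28.4
tcp_pos: [0.5964, 0.1562, 0.1055]
tool_rot: [0.934, 0.358, 0.0, 0.0]
force: [-3.2, -1.6, 0.7]
finger_gap: 0.103
gripper_force: 59.9
```

```bash
python3 plan.py 3 .1065 57.1|head -1
```

```text
t 28.4 tcp [0.5964 0.1562 0.1055] yaw 42.0 tilt [ 0.01 -0.03] F [-3.2 -1.6  0.7] T [-0.311  0.479  0.222] q6 0.91
```

>>> servo_tool(rows=[[[0,0,2,0,0,0.0001,-1],[0,0,2,0,0,0.0001,-1]]])

```text
t: 28.57
tcp_pos: [0.5964, 0.1562, 0.1055]
tool_rot: [0.945, 0.326, -0.0, 0.0]
force: [-4.3, -1.0, 2.9]
finger_gap: 0.104
gripper_force: 60.1
```

```bash
python3 plan.py 3 .1065 57.1|head -1
```

```text
t 28.5667 tcp [0.5964 0.1562 0.1055] yaw 38.03 tilt [ 0.01 -0.04] F [-4.3 -1.   2.9] T [-0.341  0.537  0.417] q6 0.98
```

>>> servo_tool(rows=[[[0,0,2,0,0,0.0001,-1]]])

```text
t: 28.65
tcp_pos: [0.5964, 0.1562, 0.1055]
tool_rot: [0.951, 0.309, 0.0, 0.0]
force: [-3.7, -1.5, 3.4]
finger_gap: 0.105
gripper_force: 60.2
```

```bash
python3 plan.py 3 .1065 57.1|head -1
```

```text
t 28.65 tcp [0.5964 0.1562 0.1055] yaw 36.05 tilt [ 0.02 -0.04] F [-3.7 -1.5  3.4] T [-0.297  0.537  0.427] q6 1.02
```

>>> servo_tool(rows=[[[0,0,0,0,0,0,0],[0,0,0,0,0,0,0],[0,0,0,0,0,0,0],[0,0,0,0,0,-0.03,0],[0,0,0,0,0,-0.02,0],[0,0,0,0,0,0,0]]])

```text
t: 29.15
tcp_pos: [0.6009, 0.1569, 0.1595]
tool_rot: [0.951, 0.309, 0.006, 0.001]
force: [0.9, 0.4, 0.7]
finger_gap: 0.5
gripper_force: 0.0
```

```bash
python3 plan.py 0 .1030 115.7
```

```text
t 29.15 tcp [0.6009 0.1569 0.1595] yaw 36.03 tilt [0.71 0.09] F [0.9 0.4 0.7] T [ 0.047  0.028 -0.029] q6 1.02
shift [ 0.0658 -0.079   0.0568] turn z -33.2
level first [ 0.35 -0.63 -0.  ]
```

>>> servo_tool(rows=[[[0.35,-0.6,0,0.022,-0.0263,0,0],[0,0,0,0.022,-0.0263,0,0],[0,0,-7,0.022,-0.0263,0,0],[0,0,-7,0,0,0.005,0],[0,0,-7,0,0,0.005,0],[0,0,-7,0,0,0.01,0],[0,0,-5.2,0,0,0.01,0],[0,0,0,0,0,0,0]]])

```text
t: 29.82
tcp_pos: [0.6027, 0.259, 0.1225]
tool_rot: [0.823, 0.569, -0.006, -0.003]
force: [0.3, 0.6, -0.2]
finger_gap: 0.495
gripper_force: 0.0
```

```bash
python3 plan.py 0 .1030 115.7
```

```text
t 29.8167 tcp [0.6027 0.259  0.1225] yaw 69.33 tilt [-0.78 -0.08] F [ 0.3  0.6 -0.2] T [-0.014 -0.004  0.047] q6 0.59
shift [0.0027 0.0054 0.0195] turn z 0.1
level first [-0.7   0.35 -0.  ]
```

>>> servo_tool(rows=[[[-0.65,0.3,0.1,0.002,0.0045,0.005,0],[0,0,0,0,0,0.013,0],[0,0,0,0,0,0,0],[0,0,0,0,0,0,-1],[0,0,0,0,0,0,-1],[0,0,0,0,0,0,-1],[0,0,0,0,0,0,-1],[0,0,0,0,0,0,-1]]])

```text
t: 30.48
tcp_pos: [0.608, 0.2598, 0.1075]
tool_rot: [0.823, 0.567, 0.001, 0.0]
force: [-3.3, 1.3, 2.7]
finger_gap: 0.106
gripper_force: 60.0
```

>>> servo_tool(rows=[[[0,0,1,0,0,0,-1],[0,0,1,0,0,0,-1]]])

```text
t: 30.65
tcp_pos: [0.6081, 0.2597, 0.1075]
tool_rot: [0.834, 0.552, 0.001, 0.0]
force: [-4.5, 1.5, 3.4]
finger_gap: 0.104
gripper_force: 60.4
```

```bash
python3 plan.py 0 .1030 115.7|head -1
```

```text
t 30.65 tcp [0.6081 0.2597 0.1075] yaw 67.08 tilt [0.09 0.02] F [-4.5  1.5  3.4] T [0.34  0.763 0.465] q6 0.64
```

>>> servo_tool(rows=[[[0,0,0,0,0,0,0],[0,0,0,0,0,0,0],[0,0,0,0,0,0,0],[0,0,0,0,0,-0.03,0],[0,0,0,0,0,-0.03,0],[0,0,0,0,0,-0.03,0],[0,0,0,0,0,0,0],[0,0,0,0,0,0,0]]])

```text
t: 31.32
tcp_pos: [0.6109, 0.2594, 0.1998]
tool_rot: [0.834, 0.552, 0.004, 0.002]
force: [-0.6, -0.5, -0.5]
finger_gap: 0.506
gripper_force: 0.0
```

```bash
python3 -c "
from station import manip
print(manip.sense()['tcp_pos'],manip.sign_off())"
```

```text
the job is handed in; nothing more can be done
[0.61092226 0.25938843 0.19978519] None
```

I tightened all four screws in crisscross order over two rounds and handed the job in at 31 s; the last turning torques read 0.38–0.49 N·m against 0.3 for snug and 0.5 for forced (readings uncertain by about 0.05), I re-checked only screw0, and sign-off returned no verdict.

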